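# Push the jammed draughts men to the bottom of their storage tube

### The job

The draughts men have jammed near the mouth of one of the clear storage tubes. Take the wooden pusher rod off its round cork coaster, push those men with its foot all the way down until they sit firmly on the bottom of the tube, then stand the rod upright on the cork coaster again and let go of it.

Things in the scene. Friction and masses are not known exactly. Their poses are not given: they have to be found in the camera images.
- tube: Clear plastic tube, open at the top, fixed upright on a round wooden base 72 mm wide: 110 mm high over all, bore 56 mm, wall 3 mm, inner floor 12 mm above the table. The one whose four dark wooden men (stack 52 mm wide, 32 mm high) are stuck near its mouth; of two like tubes nearby one has its men at the bottom, one is empty. Origin: centre of the base's underside; z up along the bore.
- stack (a joint): How far the men have slid down, m: at 0 the stack's top is 14 mm below the tube's mouth (96 mm above the table), at 0.052 it sits on the bottom, top 66 mm below the mouth (44 mm above the table). Starts at 0 to 0.012, slides straight down against about 4 N of drag, stays where it is left. On the bottom it is solid; a push of 8 N or more there is firm.
- rod: Loose wooden pusher rod standing upright on the cork coaster: flat round foot 36 mm wide, 12 mm thick; straight shaft 18 mm thick from 12 to 139 mm above the foot's underside; 26 mm ball on top; 165 mm high, about 160 g. Hold it 85 mm or more above its underside (120 mm is good) to reach the bottom clear of the tube. Origin: centre of the foot's underside; z up along the shaft.
- coaster: Round cork coaster, 110 mm in diameter and 6 mm thick, fixed flat on the table. Origin: centre of its underside, on the table; its top is 6 mm above the origin.
There are look-alikes about, which are no part of the job. Of the things like the rod, leave any that is pink; of the rest the larger one is meant. There is more than one size of the coaster; the one meant has the size given above.

How it is judged:
By the outcome, as a careful person would: the job done as asked, in the order asked, and still so for the second after the job is handed in, with the robot touching nothing.
It also fails if it takes over 51 s, if anything falls off the work surface, if the arm or the gripper's body presses on something with over 40 N, if the wrist force passes 120 N, or if a joint passes its speed limit or range.

### The arm

A 7-joint arm with a two-finger parallel gripper is mounted at the origin on the work surface. World frame = base frame: x ahead of the robot, y to its left, z up, the work surface at z = 0. Lengths are in m, angles in rad, forces in N, time in s.
With the tool pointing down it reaches from about 0.4 to 0.85 m from the base axis. Payload 6.9 kg.
Tool frame: the origin (TCP) lies on the centre line of the jaws, within the pads' length; the fingertips stand 11 mm ahead of it and the grasp point (between the pads) lies 8 mm behind it; z points along the fingers, y is the line along which they close (so a half turn about z gives the same grasp; the last joint's range is limited). The gripper opens to 85 mm and grips with 20 to 120 N. Pads are 22 mm wide; open, the fingers measure 114 mm over their backs; the gripper's body (76 mm by 85 mm) begins 54 mm behind the grasp point. The pads swing forward as they close: fully open they stand 13 mm farther back than shut.
Start: joints at [-1.073, 0.507, -0.238, 1.5, 0.126, 1.149, -0.155], TCP at [0.239, 0.577, 0.242] pointing down, gripper open.
Joint ranges: [-3.08, 3.08], [-0.24, 2.05], [-1.43, 1.35], [0, 2.5], [-1.52, 4.66], [0.17, 1.96], [-2.89, 2.89]. Speed limits (rad/s): [2.39, 2.39, 3.14, 3.14, 3.14, 3.14, 3.14].

### API

Orientations are given as a rotation vector (axis times angle).
In Python, from workcell import status, vision, workorder gives the robot as it stands.
- The arm moves only by the tool jog_arm, never from a script. Its argument "motion" is a list of rows, each a list of 7 numbers: the shift along the tool's x, y, z each as a share of 100 mm, from -1 to 1, then the turn, a rotation vector about the tool's x, y, z each as a share of 360 degrees, from -1 to 1, then the opening, from 0 (shut) to 1 (fully open). A call has 1 to 12 rows; each row is the pose to reach, as a shift and turn from the pose commanded when the call began, along the tool's axes at that moment, turning the shorter way round; what a row does not reach only later rows make up. A row lasts 1/12 s, in which the tool goes at most 41.7 mm and 7.16 degrees, less where a joint would pass 70% of its speed; a pose out of reach is approached as far as the arm can. A call with a number of a shift or a turn outside -1 to 1 is refused whole. A call with a gripper value outside its range is refused whole. The fingers move at their own pace and stop on an object; "squeeze" is the grip in N (left out, the last holds). Time passes only in rows, so rows that repeat a pose let the fingers close. It gives the time, the measured TCP pose, the force, the opening and the grip force at its end, in the units of the state.
- status.observe(): the state, without advancing time (a new reading comes with each control period).
- vision.read_camera(name): name is "scene" or "top" or "wrist"; returns (picture, depth): 480x640x3 uint8, red, green, blue; 480x640 float32, m along the optical axis (not along the pixel's ray), 0 where there is no reading.
- vision.calibration(name): a dict with "fx", "fy", "cx", "cy" (pixels), "distortion" ([k1, k2, p1, p2, k3] as OpenCV has them; the pictures are not rectified), "extrinsics" (4x4, takes a point from world to camera coordinates); the wrist camera has in their place "mount" (4x4, takes a point from camera to tool coordinates, whose origin is the TCP and whose axes are the flange's). Camera axes: x right, y down, z forward; pixel columns grow to the right and rows downward; lengths in m; the calibration is good to about 2 mm. A picture is of the moment at which its call begins: read the wrist's pose just before it. calibration takes no time and is no camera call.
- workorder.job_done(): hands the job in; it is judged then, once.
The state is a dict: "time_s": time; "qpos": joint angles; "qd": joint speeds; "joint_torque": joint torques, N m; "ee_pos": TCP position; "ee_rot": TCP orientation; "ft_force": force on the tool from outside, world axes, zero at the start; "moment": the same for the moment, N m; "finger_gap": opening from 0.0 (shut) to 1.0 (fully open); "grasp_force": force on a finger pad.
Only numpy, scipy, OpenCV 4.12 (cv2) and the standard library are available. Lean on these libraries where they do the work, as an engineer would, in place of code of your own. Each camera call takes 0.05 s, during which the arm holds its last target. There are 200 camera calls.

## Working session

There is one attempt and no reset: what is moved stays moved. The work goes in short steps, Python scripts to look and compute and a tool call to move; the robot and the scene stay as the last step left them, time stands still between calls to the robot, and variables do not carry over. Pictures are saved under pics/ and viewed, at most 10 in all, crops included, and the job is handed in when it is done.

Besides the shell and the picture viewer there is one more tool, called after "Request:" as a command line: name --pt "numbers of a row" for each row, then --argument value for the rest. jog_arm: Moves the arm, as the interface text tells. Shift numbers are shares of 100 mm and turn numbers shares of 360 degrees, none past 1 either way. Its arguments: {"type":"object","properties":{"motion":{"type":"array","items":{"type":"array","items":{"type":"number","minimum":-1,"maximum":1}}},"squeeze":{"type":"number"}},"required":["motion"]}

```bash
ls; mkdir -p pics
python3 - <<'E'
from workcell import status, vision
import cv2, numpy as np
s=status.observe(); print({k:np.round(v,3) for k,v in s.items()})
for n in("scene","top"):
    p,d=vision.read_camera(n); cv2.imwrite(f"pics/{n}0.png",p[:,:,::-1]); np.savez(f"{n}0.npz",p=p,d=d)
    print(n,vision.calibration(n))
print(vision.calibration("wrist"))
E
```

```text
pics
{'time_s': np.float64(0.0), 'qpos': array([-1.073,  0.508, -0.238,  1.501,  0.126,  1.149, -0.155]), 'qd': array([ 0.002, -0.   , -0.   ,  0.   , -0.001,  0.001,  0.   ]), 'joint_torque': array([-1.0000e-03, -6.2060e+01, -2.1870e+00, -2.4966e+01,  1.3000e-02,
        1.2000e-02, -0.0000e+00]), 'ee_pos': array([0.239, 0.577, 0.241]), 'ee_rot': array([-6.130e-01, -3.081e+00,  3.000e-03]), 'ft_force': array([-0.168,  0.074, -0.28 ]), 'moment': array([ 0.006, -0.039, -0.005]), 'grasp_force': np.float64(0.0), 'finger_gap': np.float64(0.999)}
scene {'fx': 494.11179640744894, 'fy': 494.11179640744894, 'cx': 316.77950275240556, 'cy': 240.84932052499525, 'distortion': array([-0.00512023,  0.        ,  0.        ,  0.        ,  0.        ]), 'extrinsics': array([[-0.7185609 ,  0.69543822,  0.00599203,  0.29430667],
       [ 0.42334179,  0.44422076, -0.78958827, -0.10818505],
       [-0.55177165, -0.56483059, -0.61360774,  1.25969661],
       [ 0.        ,  0.        ,  0.        ,  1.        ]])}
top {'fx': 574.47387224326, 'fy': 574.47387224326, 'cx': 324.1254562271736, 'cy': 238.8960028
[... 184 characters left out ...]
81, -0.00537322, -0.10114868,  0.38342553],
       [ 0.10123478, -0.01939219, -0.99467355,  1.11827747],
       [ 0.        ,  0.        ,  0.        ,  1.        ]])}
{'fx': 375.62976479666094, 'fy': 375.62976479666094, 'cx': 326.4485130540605, 'cy': 240.79847151026962, 'distortion': array([0.0217424, 0.       , 0.       , 0.       , 0.       ]), 'mount': array([[-6.49801947e-04, -9.60167203e-01, -2.79425339e-01,
         7.08769823e-02],
       [ 9.99999134e-01, -9.43644351e-04,  9.17078507e-04,
        -5.58582391e-04],
       [-1.14422685e-03, -2.79424501e-01,  9.60166985e-01,
        -1.31244381e-01],
       [ 0.00000000e+00,  0.00000000e+00,  0.00000000e+00,
         1.00000000e+00]])}
```

View pics/scene0.png

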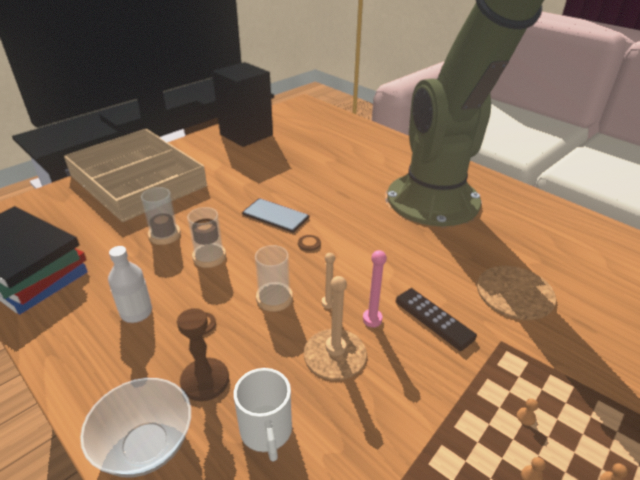

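View pics/top0.png

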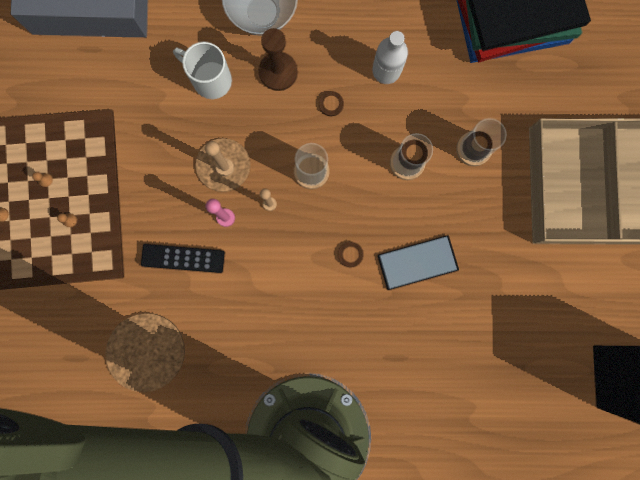

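The scene picture shows the jammed tube at about (207,237), with dark men high in it. The tube at (160,215) has its men at the bottom and the one at (272,278) is empty. In the top view they are at (411,155), (480,145) and (311,166). The large wooden rod stands on the 110 mm coaster, at about (222,163) in the top view.

```bash
cat > h.py <<'E'
import numpy as np, cv2
from workcell import vision, status
from scipy.spatial.transform import Rotation as R
def T_cw(name, s=None):
    c=vision.calibration(name)
    if name!="wrist": return c,np.linalg.inv(c["extrinsics"])
    T=np.eye(4);T[:3,:3]=R.from_rotvec(s["ee_rot"]).as_matrix();T[:3,3]=s["ee_pos"]
    return c,T@c["mount"]
def K(c): return np.array([[c["fx"],0,c["cx"]],[0,c["fy"],c["cy"]],[0,0,1]])
def onplane(name,px,z,s=None):
    c,T=T_cw(name,s)
    r=cv2.undistortPoints(np.array([[px]],float),K(c),c["distortion"])[0,0]
    d=T[:3,:3]@[r[0],r[1],1]; o=T[:3,3]
    return o+d*(z-o[2])/d[2]
def proj(name,P,s=None):
    c,T=T_cw(name,s);M=np.linalg.inv(T)
    return cv2.projectPoints(np.atleast_2d(np.array(P,float)),cv2.Rodrigues(M[:3,:3])[0],M[:3,3],K(c),c["distortion"])[0][:,0]
def ring(c,r,z):
    a=np.linspace(0,2*np.pi,60);return np.c_[c[0]+r*np.cos(a),c[1]+r*np.sin(a),0*a+z]
E
python3 - <<'E'
from h import *
g=lambda px,z:np.round(onplane("top",px,z)[:2],4)
co=g((222,163.5),.006);ball=g((213,149),.158);foot=g((224,166),.018)
tm=g((415,150),.110);tb=g((408,162),.006)
print(co,ball,foot,tm,tb)
t=(tm+tb)/2
for n,(x,y,w,h,k) in dict(top=(190,110,260,90,3)).items():
    p=np.load(n+"0.npz")["p"][:,:,::-1][y:y+h,x:x+w]
    im=cv2.resize(p,None,fx=k,fy=k,interpolation=cv2.INTER_CUBIC)
    for c,r,z,col in((co,.055,.006,(0,255,0)),(ball,.013,.158,(255,0,0)),(foot,.018,.018,(255,0,0)),(t,.031,.11,(0,255,0)),(t,.036,.003,(0,255,255))):
        q=(proj(n,ring(c,r,z))-[x,y]+.5)*k
        cv2.polylines(im,[q.astype(int)],True,col,1)
    cv2.imwrite("pics/ov.png",im)
E
```

```text
[0.5369 0.1763] [0.527 0.168] [0.5291 0.1703] [ 0.5409 -0.1965] [ 0.5432 -0.2008]
```

View pics/ov.png

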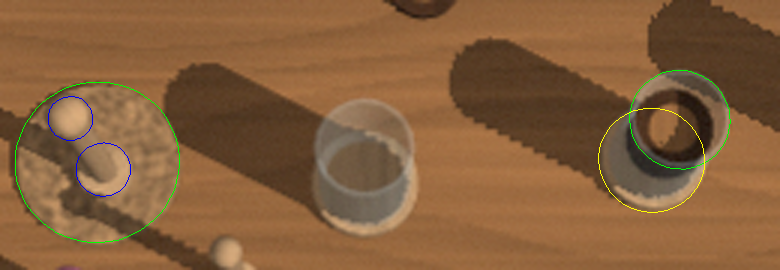

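Request:
jog_arm --pt "-0.3 -0.19 0 0 0 0 1" --pt "-0.6 -0.38 0 0 0 0 1" --pt "-0.85 -0.53 0 0 0 0 1" --pt "-0.85 -0.53 0 0 0 0 1"

```text
time_s: 0.43
ee_pos: [0.3028, 0.49, 0.2419]
ee_rot: [0.625, 3.075, -0.006]
ft_force: [0.8, -0.2, -0.7]
finger_gap: 1.0
grasp_force: 0.0
```

Request:
jog_arm --pt "-0.3 -0.19 0 0 0 0 1" --pt "-0.6 -0.38 0 0 0 0 1" --pt "-0.85 -0.53 0 0 0 0 1" --pt "-0.85 -0.53 0 0 0 0 1"

```text
time_s: 0.77
ee_pos: [0.3604, 0.4084, 0.2419]
ee_rot: [0.626, 3.076, -0.006]
ft_force: [0.7, -0.4, 0.0]
finger_gap: 1.0
grasp_force: 0.0
```

Request:
jog_arm --pt "-0.3 -0.19 0 0 0 0 1" --pt "-0.6 -0.38 0 0 0 0 1" --pt "-0.85 -0.53 0 0 0 0 1" --pt "-0.85 -0.53 0 0 0 0 1"

```text
time_s: 1.1
ee_pos: [0.4181, 0.3269, 0.2419]
ee_rot: [0.626, 3.076, -0.006]
ft_force: [-0.1, -0.1, -0.7]
finger_gap: 1.002
grasp_force: 0.0
```

Request:
jog_arm --pt "-0.3 -0.19 0 0 0 0 1" --pt "-0.6 -0.38 0 0 0 0 1" --pt "-0.85 -0.53 0 0 0 0 1" --pt "-0.85 -0.53 0 0 0 0 1"

```text
time_s: 1.43
ee_pos: [0.476, 0.2453, 0.2419]
ee_rot: [0.626, 3.076, -0.005]
ft_force: [0.7, -0.2, -1.0]
finger_gap: 1.002
grasp_force: 0.0
```

Run:
```python
from h import *
s=status.observe();p,d=vision.read_camera("wrist");im=p[:,:,::-1].copy()
np.savez("w1.npz",p=p,d=d,pos=s["ee_pos"],rot=s["ee_rot"]);print(s["ee_pos"],s["ee_rot"])
for c,r,z in(((.537,.1763),.055,.006),((.528,.169),.018,.018),((.528,.169),.013,.158)):
    q=proj("wrist",ring(c,r,z),s);print(q.mean(0));cv2.polylines(im,[q.astype(int)],True,(0,255,0),1)
cv2.imwrite("pics/w1.png",im)
```

```text
[0.47595093 0.2453496  0.24187572] [ 0.62594551  3.07639299 -0.00528838]
[289.90480173 283.01481178]
[278.38183962 283.00465183]
[251.77063404 365.86347976]
```

View pics/w1.png

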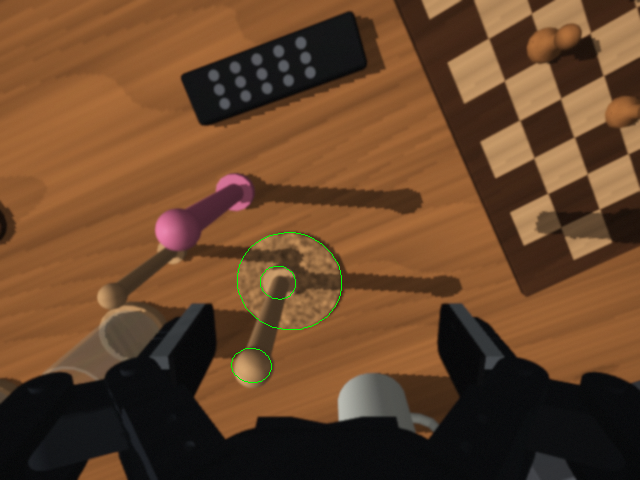

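The wrist picture agrees with the top view: the coaster is centred at (290,281) and the rod's ball is at (251,367), next to my overlay. I'll move over the rod.

Request:
jog_arm --pt "-0.3 -0.2 0 0 0 0 1" --pt "-0.6 -0.4 0 0 0 0 1" --pt "-0.777 -0.5 0 0 0 0 1" --pt "-0.777 -0.5 0 0 0 0 1" --pt "-0.777 -0.5 0 0 0 0 1"

```text
time_s: 1.9
ee_pos: [0.5248, 0.1758, 0.2419]
ee_rot: [-0.615, -3.08, -0.0]
ft_force: [0.2, 0.3, -0.5]
finger_gap: 1.005
grasp_force: 0.0
```

Run:
```python
from h import *
s=status.observe();p,d=vision.read_camera("wrist");im=p[:,:,::-1].copy()
print(s["ee_pos"],s["ee_rot"])
for c,r,z in(((.537,.1763),.055,.006),((.528,.169),.018,.018),((.528,.169),.013,.158)):
    q=proj("wrist",ring(c,r,z),s);print(q.mean(0));cv2.polylines(im,[q.astype(int)],True,(0,255,0),1)
cv2.imwrite("pics/w2.png",im)
```

```text
[0.52478683 0.17578052 0.24190184] [-6.14968658e-01 -3.07987490e+00 -2.79449243e-04]
[332.1568475  216.78922263]
[321.5672299  214.38296877]
[318.89860004 262.9755694 ]
```

View pics/w2.png

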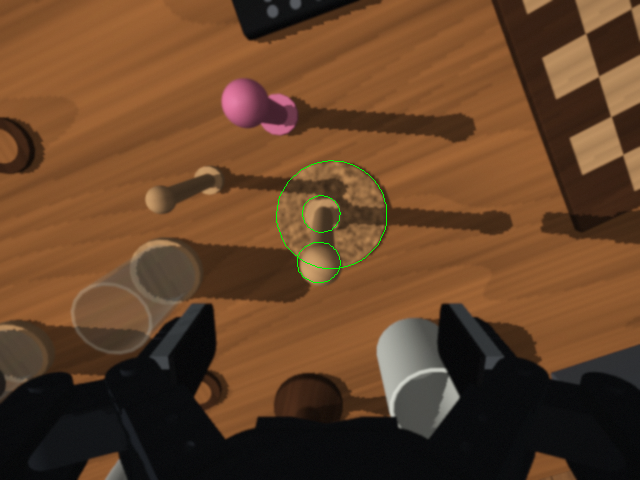

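The overlay fits the rod's ball at (319,263) and its foot at (322,214). I'll correct by a few mm, descend and close.

Request:
jog_arm --pt "-0.055 -0.05 0.0 0 0 0 1" --pt "-0.055 -0.05 0.1 0 0 0 1" --pt "-0.055 -0.05 0.3 0 0 0 1" --pt "-0.055 -0.05 0.5 0 0 0 1" --pt "-0.055 -0.05 0.7 0 0 0 1" --pt "-0.055 -0.05 0.9 0 0 0 1" --pt "-0.055 -0.05 0.9 0 0 0 1" --pt "-0.055 -0.05 0.9 0 0 0 1"

```text
time_s: 2.62
ee_pos: [0.5269, 0.1692, 0.1513]
ee_rot: [-0.611, -3.079, 0.002]
ft_force: [0.8, 0.3, 0.9]
finger_gap: 1.0
grasp_force: 0.0
```

Request:
jog_arm --pt "0 0 0.2 0 0 0 1" --pt "0 0 0.335 0 0 0 1" --pt "0 0 0.335 0 0 0 0.8" --pt "0 0 0.335 0 0 0 0.6" --pt "0 0 0.335 0 0 0 0.45" --pt "0 0 0.335 0 0 0 0.35" --pt "0 0 0.335 0 0 0 0.25" --pt "0 0 0.335 0 0 0 0.15" --pt "0 0 0.335 0 0 0 0" --pt "0 0 0.335 0 0 0 0" --pt "0 0 0.335 0 0 0 0" --pt "0 0 0.335 0 0 0 0" --squeeze 70

```text
time_s: 3.62
ee_pos: [0.5288, 0.1695, 0.1198]
ee_rot: [0.612, 3.079, 0.003]
ft_force: [-0.1, 1.3, 6.6]
finger_gap: 0.209
grasp_force: 62.7
```

Request:
jog_arm --pt "0 0 -0.05 0 0 0 0" --pt "0 0 -0.15 0 0 0 0" --pt "0 0 -0.3 0 0 0 0" --pt "0 0 -0.5 0 0 0 0" --pt "0 0 -0.7 0 0 0 0" --pt "0 0 -0.9 0 0 0 0" --pt "0 0 -1 0 0 0 0" --pt "0 0 -1 0 0 0 0"

```text
time_s: 4.28
ee_pos: [0.529, 0.169, 0.2213]
ee_rot: [0.613, 3.078, 0.003]
ft_force: [0.2, 0.6, -2.4]
finger_gap: 0.209
grasp_force: 64.8
```

Request:
jog_arm --pt "0 0 -0.15 0 0 0 0" --pt "0 0 -0.3 0 0 0 0" --pt "0 0 -0.4 0 0 0 0" --pt "0 0 -0.4 0 0 0 0" --pt "0 0 -0.4 0 0 0 0"

```text
time_s: 4.7
ee_pos: [0.5279, 0.1686, 0.2582]
ee_rot: [-0.613, -3.081, 0.0]
ft_force: [-0.6, -0.8, -2.1]
finger_gap: 0.206
grasp_force: 65.0
```

Run:
```python
from h import *
s=status.observe();p,d=vision.read_camera("wrist");im=p[:,:,::-1].copy()
print(s["ee_pos"],s["ee_rot"],s["finger_gap"],s["grasp_force"])
T=np.eye(4);T[:3,:3]=R.from_rotvec(s["ee_rot"]).as_matrix();T[:3,3]=s["ee_pos"]
def tr(r,z): 
    q=ring((0,0),r,z);return q@T[:3,:3].T+T[:3,3]
for r,z in((.018,.1138),(.018,.1018),(.009,.1018),(.013,-.038)):
    q=proj("wrist",tr(r,z),s);cv2.polylines(im,[q.astype(int)],True,(0,255,0),1)
cv2.imwrite("pics/w3.png",im)
```

```text
[0.52788693 0.1686321  0.25822787] [-6.13140576e-01 -3.08092772e+00  3.40395255e-04] 0.2064380004908207 65.0137492083013
```

View pics/w3.png

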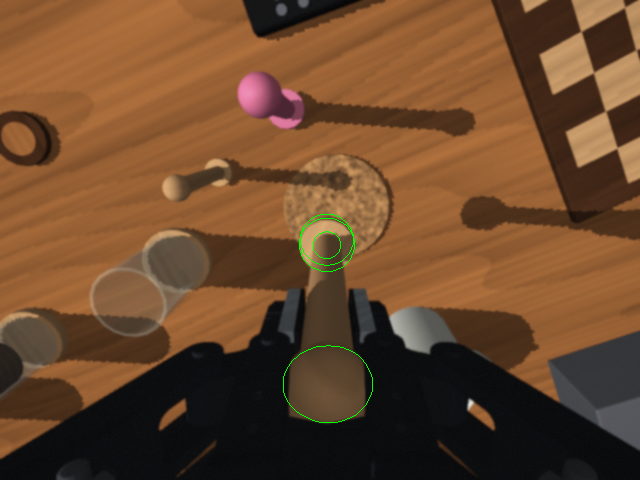

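The rod is held on the tool axis: its foot is at (327,245), matching the overlay. Next I'll carry it toward the jammed tube.

Request:
jog_arm --pt "-0.05 -0.1 0 0 0 0 0" --pt "-0.13 -0.28 0 0 0 0 0" --pt "-0.24 -0.52 0 0 0 0 0" --pt "-0.35 -0.76 0 0 0 0 0" --pt "-0.46 -1 0 0 0 0 0"

```text
time_s: 5.17
ee_pos: [0.5316, 0.0566, 0.2578]
ee_rot: [-0.613, -3.08, 0.002]
ft_force: [0.9, -0.2, -1.5]
finger_gap: 0.21
grasp_force: 65.2
```

Request:
jog_arm --pt "-0.115 -0.25 0 0 0 0 0" --pt "-0.23 -0.5 0 0 0 0 0" --pt "-0.345 -0.75 0 0 0 0 0" --pt "-0.46 -1 0 0 0 0 0"

```text
time_s: 5.5
ee_pos: [0.5356, -0.0536, 0.2579]
ee_rot: [-0.614, -3.08, 0.001]
ft_force: [0.2, 1.3, -0.9]
finger_gap: 0.207
grasp_force: 65.2
```

Request:
jog_arm --pt "-0.115 -0.25 0 0 0 0 0" --pt "-0.2 -0.45 0 0 0 0 0" --pt "-0.26 -0.57 0 0 0 0 0" --pt "-0.3 -0.65 0 0 0 0 0" --pt "-0.3 -0.65 0 0 0 0 0" --pt "-0.3 -0.65 0 0 0 0 0"

```text
time_s: 6.0
ee_pos: [0.5389, -0.1227, 0.2582]
ee_rot: [-0.614, -3.08, -0.001]
ft_force: [0.5, 0.5, -2.3]
finger_gap: 0.209
grasp_force: 64.9
```

Run:
```python
from h import *
s=status.observe();p,d=vision.read_camera("wrist");im=p[:,:,::-1].copy()
print(s["ee_pos"],s["ee_rot"],s["finger_gap"],s["grasp_force"])
t=(.542,-.199)
for r,z in((.031,.11),(.028,.11),(.036,.003)):
    q=proj("wrist",ring(t,r,z),s);print(q.mean(0));cv2.polylines(im,[q.astype(int)],True,(0,255,0),1)
cv2.imwrite("pics/w4.png",im)
```

```text
[ 0.53893836 -0.12269845  0.25820008] [-6.13672433e-01 -3.07993143e+00 -6.11028161e-04] 0.20853531007997644 64.91062883287668
[239.25714931 267.43744609]
[239.2448189 267.4806602]
[261.61960486 232.639382  ]
```

View pics/w4.png

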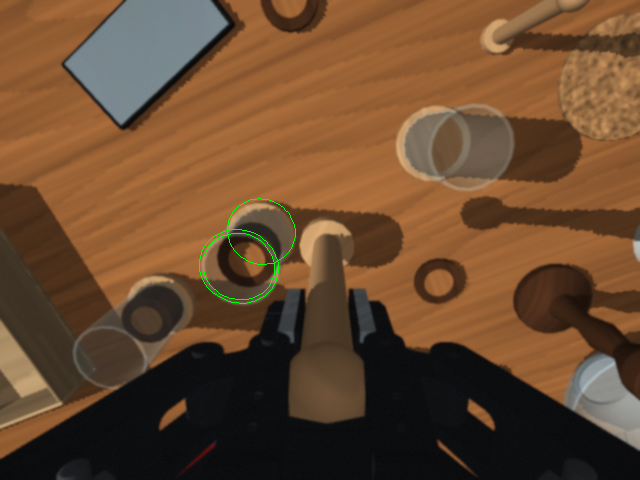

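The drawn rim at (239,267) lies on the real mouth of the jammed tube. Next I'll centre over it and go down.

Request:
jog_arm --pt "-0.06 -0.12 0 0 0 0 0" --pt "-0.15 -0.32 0 0 0 0 0" --pt "-0.24 -0.52 0 0 0 0 0" --pt "-0.32 -0.694 0 0 0 0 0" --pt "-0.32 -0.694 0 0 0 0 0" --pt "-0.32 -0.694 0 0 0 0 0"

```text
time_s: 6.55
ee_pos: [0.5421, -0.2, 0.2586]
ee_rot: [-0.615, -3.081, 0.0]
ft_force: [1.4, -0.3, -2.3]
finger_gap: 0.205
grasp_force: 65.2
```

Request:
jog_arm --pt "0 0 0.1 0 0 0 0" --pt "0 0 0.25 0 0 0 0" --pt "0 0 0.4 0 0 0 0" --pt "0 0 0.4 0 0 0 0"

```text
time_s: 6.88
ee_pos: [0.5409, -0.197, 0.2155]
ee_rot: [-0.608, -3.077, -0.002]
ft_force: [-0.1, -0.6, -2.3]
finger_gap: 0.208
grasp_force: 65.3
```

Run:
```python
from h import *
s=status.observe();p,d=vision.read_camera("wrist");im=p[:,:,::-1].copy()
print(s["ee_pos"],s["ee_rot"],s["ft_force"])
t=(.542,-.199)
for r,z in((.031,.11),(.028,.11),(.036,.003)):
    q=proj("wrist",ring(t,r,z),s);cv2.polylines(im,[q.astype(int)],True,(0,255,0),1)
cv2.imwrite("pics/w5.png",cv2.resize(im[120:360,200:460],None,fx=2,fy=2))
```

```text
[ 0.5408608  -0.19697387  0.21547358] [-6.08055926e-01 -3.07675122e+00 -2.10920299e-03] [-0.08564635 -0.59851752 -2.32920852]
```

View pics/w5.png

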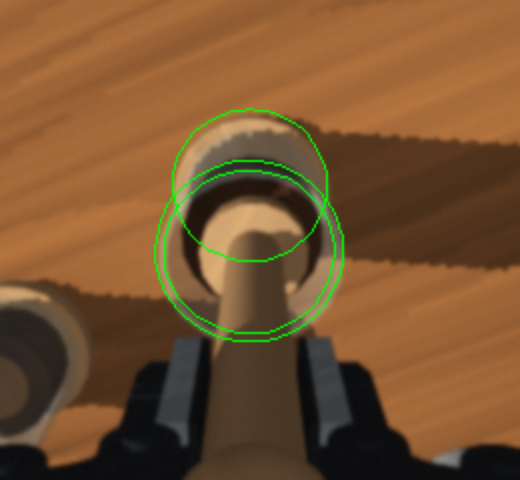

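The foot is in the mouth with clearance all round, centred at about (252,245) in the crop against the rim's (250,250). I'll push.

Request:
jog_arm --pt "0 0 0.05 0 0 0 0" --pt "0 0 0.12 0 0 0 0" --pt "0 0 0.2 0 0 0 0" --pt "0 0 0.28 0 0 0 0" --pt "0 0 0.36 0 0 0 0" --pt "0 0 0.44 0 0 0 0" --pt "0 0 0.5 0 0 0 0" --pt "0 0 0.5 0 0 0 0"

```text
time_s: 7.6
ee_pos: [0.5418, -0.1989, 0.1673]
ee_rot: [-0.613, -3.079, -0.0]
ft_force: [-0.5, 0.2, -1.3]
finger_gap: 0.205
grasp_force: 65.7
```

Request:
jog_arm --pt "0 0 0.03 0 0 0 0" --pt "0 0 0.06 0 0 0 0" --pt "0 0 0.09 0 0 0 0" --pt "0 0 0.11 0 0 0 0" --pt "0 0 0.11 0 0 0 0"

```text
time_s: 8.02
ee_pos: [0.5424, -0.1993, 0.1578]
ee_rot: [0.613, 3.081, -0.0]
ft_force: [0.3, 0.7, 1.2]
finger_gap: 0.206
grasp_force: 64.5
```

Request:
jog_arm --pt "0 0 0.02 0 0 0 0" --pt "0 0 0.04 0 0 0 0" --pt "0 0 0.04 0 0 0 0"

```text
time_s: 8.27
ee_pos: [0.5449, -0.2002, 0.1572]
ee_rot: [0.612, 3.074, -0.002]
ft_force: [-0.7, 0.6, 21.8]
finger_gap: 0.206
grasp_force: 60.0
```

Solid at the expected depth with about 24 N. I'll hold briefly, then withdraw.

Request:
jog_arm --pt "0 0 0 0 0 0 0" --pt "0 0 0 0 0 0 0" --pt "0 0 -0.1 0 0 0 0" --pt "0 0 -0.25 0 0 0 0" --pt "0 0 -0.45 0 0 0 0" --pt "0 0 -0.65 0 0 0 0" --pt "0 0 -0.85 0 0 0 0" --pt "0 0 -1 0 0 0 0" --pt "0 0 -1 0 0 0 0" --pt "0 0 -1 0 0 0 0"

```text
time_s: 9.1
ee_pos: [0.5422, -0.1992, 0.2538]
ee_rot: [0.613, 3.081, -0.0]
ft_force: [0.1, -0.4, -0.9]
finger_gap: 0.204
grasp_force: 66.1
```

Run:
```python
from h import *
s=status.observe();p,d=vision.read_camera("wrist");a=p[:,:,::-1].copy()
q,_=vision.read_camera("scene");b=q[190:290,130:330,::-1]
print(s["ee_pos"],s["ee_rot"],s["ft_force"],s["grasp_force"])
T=np.eye(4);T[:3,:3]=R.from_rotvec(s["ee_rot"]).as_matrix();T[:3,3]=s["ee_pos"]
for r,z in((.018,.1138),(.018,.1018)):
    cv2.polylines(a,[proj("wrist",ring((0,0),r,z)@T[:3,:3].T+T[:3,3],s).astype(int)],True,(0,255,0),1)
a=cv2.resize(a[150:390,220:460],(400,400));b=cv2.resize(b,(400,200))
b=cv2.copyMakeBorder(b,0,200,0,0,cv2.BORDER_CONSTANT)
cv2.imwrite("pics/w6.png",np.hstack([a,b]))
```

```text
[ 0.54215679 -0.19923162  0.25375885] [ 6.13215519e-01  3.08071864e+00 -3.09153935e-04] [ 0.1174911  -0.39555091 -0.85619003] 66.06859646737576
```

View pics/w6.png

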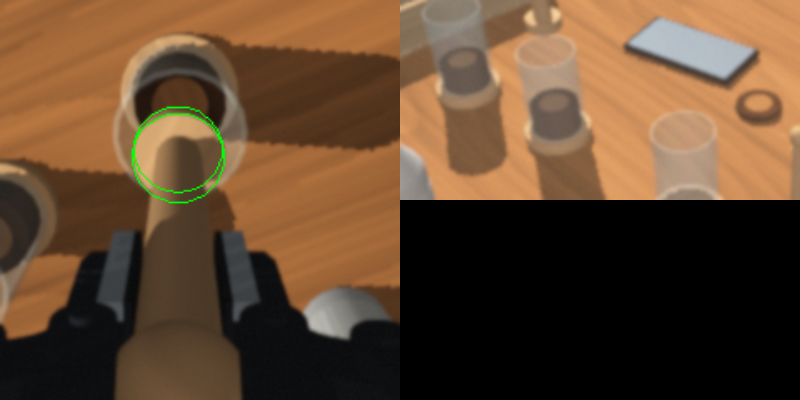

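The men sit at the bottom, level with those in the neighbouring tube at (465,70), and the rod is still straight. I'll carry it back to the coaster centre.

Request:
jog_arm --pt "0.04 0.1 0 0 0 0 0" --pt "0.12 0.28 0 0 0 0 0" --pt "0.22 0.52 0 0 0 0 0" --pt "0.33 0.76 0 0 0 0 0" --pt "0.43 1 0 0 0 0 0"

```text
time_s: 9.62
ee_pos: [0.54, -0.0882, 0.2526]
ee_rot: [-0.613, -3.079, -0.001]
ft_force: [0.0, 0.8, -1.7]
finger_gap: 0.208
grasp_force: 66.4
```

Request:
jog_arm --pt "0.11 0.25 0 0 0 0 0" --pt "0.22 0.5 0 0 0 0 0" --pt "0.33 0.75 0 0 0 0 0" --pt "0.43 1 0 0 0 0 0"

```text
time_s: 9.95
ee_pos: [0.5383, 0.0208, 0.2528]
ee_rot: [-0.612, -3.079, 0.0]
ft_force: [0.4, 0.0, -2.6]
finger_gap: 0.207
grasp_force: 66.4
```

Request:
jog_arm --pt "0.11 0.25 0 0 0 0 0" --pt "0.22 0.5 0 0 0 0 0" --pt "0.33 0.75 0 0 0 0 0" --pt "0.43 1 0 0 0 0 0"

```text
time_s: 10.28
ee_pos: [0.5366, 0.1295, 0.2527]
ee_rot: [-0.611, -3.079, 0.001]
ft_force: [0.8, -0.5, -1.4]
finger_gap: 0.207
grasp_force: 66.4
```

Request:
jog_arm --pt "0.08 0.2 0 0 0 0 0" --pt "0.15 0.35 0 0 0 0 0" --pt "0.19 0.44 0 0 0 0 0" --pt "0.19 0.44 0 0 0 0 0" --pt "0.19 0.44 0 0 0 0 0" --pt "0.19 0.44 0 0 0 0 0"

```text
time_s: 10.78
ee_pos: [0.5372, 0.1737, 0.2534]
ee_rot: [-0.615, -3.08, 0.002]
ft_force: [-0.1, 0.0, -2.2]
finger_gap: 0.208
grasp_force: 66.7
```

Request:
jog_arm --pt "0 0 0.1 0 0 0 0" --pt "0 0 0.3 0 0 0 0" --pt "0 0 0.5 0 0 0 0" --pt "0 0 0.7 0 0 0 0" --pt "0 0 0.85 0 0 0 0" --pt "0 0 1 0 0 0 0" --pt "0 0 1 0 0 0 0" --pt "0 0 1 0 0 0 0"

```text
time_s: 11.45
ee_pos: [0.5368, 0.1741, 0.1529]
ee_rot: [-0.615, -3.079, 0.002]
ft_force: [0.4, -0.6, -1.9]
finger_gap: 0.203
grasp_force: 66.7
```

Request:
jog_arm --pt "0 0 0.08 0 0 0 0" --pt "0 0 0.16 0 0 0 0" --pt "0 0 0.22 0 0 0 0" --pt "0 0 0.27 0 0 0 0" --pt "0 0 0.29 0 0 0 0" --pt "0 0 0.31 0 0 0 0" --pt "0 0 0.31 0 0 0 0" --pt "0 0 0.31 0 0 0 0"

```text
time_s: 12.12
ee_pos: [0.5373, 0.1754, 0.1229]
ee_rot: [0.613, 3.081, 0.0]
ft_force: [0.6, -0.7, -1.3]
finger_gap: 0.206
grasp_force: 66.7
```

Request:
jog_arm --pt "0 0 0.01 0 0 0 0" --pt "0 0 0.02 0 0 0 0" --pt "0 0 0.03 0 0 0 0" --pt "0 0 0.03 0 0 0 0" --pt "0 0 0.03 0 0 0 0"

```text
time_s: 12.53
ee_pos: [0.5374, 0.1754, 0.12]
ee_rot: [0.613, 3.081, 0.0]
ft_force: [-0.2, -0.6, -0.3]
finger_gap: 0.208
grasp_force: 66.4
```

Request:
jog_arm --pt "0 0 0.01 0 0 0 0" --pt "0 0 0.01 0 0 0 0" --pt "0 0 0.01 0 0 0 0"

```text
time_s: 12.78
ee_pos: [0.5378, 0.1754, 0.1199]
ee_rot: [0.613, 3.08, 0.001]
ft_force: [-1.7, 0.2, 7.5]
finger_gap: 0.207
grasp_force: 65.3
```

In contact with the cork. I'll release gently and rise.

Request:
jog_arm --pt "0 0 0 0 0 0 0" --pt "0 0 0 0 0 0 0" --pt "0 0 0 0 0 0 0.24" --pt "0 0 0 0 0 0 0.28" --pt "0 0 0 0 0 0 0.35" --pt "0 0 0 0 0 0 0.5" --pt "0 0 0 0 0 0 0.7" --pt "0 0 0 0 0 0 1" --pt "0 0 0 0 0 0 1" --pt "0 0 0 0 0 0 1" --pt "0 0 0 0 0 0 1" --pt "0 0 0 0 0 0 1" --squeeze 20

```text
time_s: 13.78
ee_pos: [0.5372, 0.1753, 0.1188]
ee_rot: [-0.613, -3.081, 0.0]
ft_force: [0.5, -1.5, 0.1]
finger_gap: 0.998
grasp_force: 0.0
```

Request:
jog_arm --pt "0 0 -0.05 0 0 0 1" --pt "0 0 -0.15 0 0 0 1" --pt "0 0 -0.3 0 0 0 1" --pt "0 0 -0.5 0 0 0 1" --pt "0 0 -0.7 0 0 0 1" --pt "0 0 -0.9 0 0 0 1" --pt "0 0 -1 0 0 0 1" --pt "0 0 -1 0 0 0 1" --pt "0 0 -1 0 0 0 1"

```text
time_s: 14.53
ee_pos: [0.5373, 0.1753, 0.2191]
ee_rot: [0.613, 3.08, 0.001]
ft_force: [-0.7, -0.6, -0.0]
finger_gap: 1.001
grasp_force: 0.0
```

Run:
```python
from h import *
s=status.observe();print(s["ee_pos"],s["ft_force"],s["finger_gap"])
p,_=vision.read_camera("wrist");q,_=vision.read_camera("scene")
cv2.imwrite("pics/w7.png",np.hstack([cv2.resize(p,(400,300)),cv2.resize(q,(400,300))])[:,:,::-1])
```

```text
[0.53731483 0.1752622  0.21911567] [-0.66909951 -0.6236773  -0.04619127] 1.0007501158675747
```

View pics/w7.png

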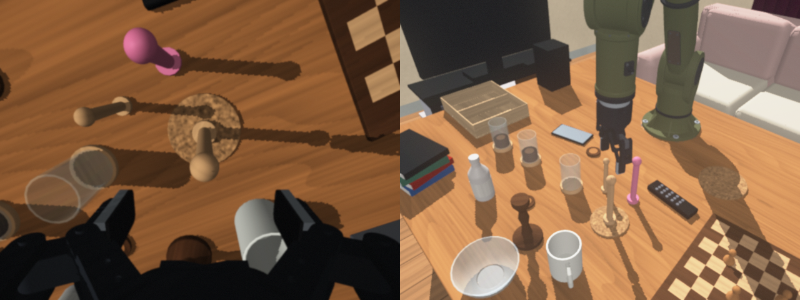

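The rod stands upright on the coaster at (610,215), released, and the men sit at the bottom of the tube at (529,150). I'll hand it in.

```bash
python3 -c "
from workcell import workorder;print(workorder.job_done())"
```

```text
the job is handed in; nothing more can be done
None
```

The jammed men were pushed to the bottom of their tube with about 24 N, the rod was stood upright on the cork coaster and released, and the job was handed in at about 14.6 s of the 51 s allowed.

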